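# Square the vial block up to the hotplate's stop rail

### The arm

A 6-joint arm with a two-finger parallel gripper is mounted at the origin on the work surface. World frame = base frame: x ahead of the robot, y to its left, z up, the work surface at z = 0. Lengths are in mm, angles in degrees, forces in N, time in s.
With the tool pointing down it reaches from about 350 to 850 mm from the base axis. Payload 8.1 kg.
Tool frame: the origin (TCP) lies on the mounting face of the last link; the fingertips stand 173 mm ahead of it and the grasp point (between the pads) lies 155 mm ahead of it; z points along the fingers, y is the direction in which the jaws open and shut (so a half turn about z gives the same grasp; the last joint's range is limited). The gripper opens to 85 mm and grips with 20 to 120 N. Pads are 22 mm wide; open, the fingers measure 114 mm over their backs; the gripper's body (76 mm by 85 mm) begins 54 mm behind the grasp point. The pads swing forward as they close: fully open they stand 13 mm farther back than shut.
Start: joints at [-81.841, 7.471, 85.268, -0, 87.261, -4.893], TCP at [135.521, -584.5, 404.692] pointing down, gripper open.
Joint ranges: [-169.43, 169.43], [-51.17, 129.36], [1.28, 143.12], [-76.62, 256.62], [0, 156.53], [-152.29, 152.29]. Speed limits (degrees/s): [136.94, 136.94, 159.86, 180, 180, 180].

### API

Orientations are given as [roll, pitch, yaw] about the fixed x, y, z axes, in that order (R = Rz(yaw) Ry(pitch) Rx(roll)).
In Python, from bench import * gives the robot as it stands.
- The arm moves only by the tool arm_command, never from a script. Its argument "plan" is a list of rows, each an object of numbers: "jaw": the closure, from 0 (fully open) to 1 (shut); "dx", "dy", "dz": the shift along the tool's x, y, z in mm; "wx", "wy", "wz": the turn, a rotation vector about the tool's x, y, z in rad. A call has 1 to 12 rows; each row is the pose to reach, as a shift and turn from the pose commanded when the call began, along the tool's axes at that moment; what a row does not reach only later rows make up. A row lasts 1/10 s, in which the tool goes at most 50 mm and 8.59 degrees, less where a joint would pass 70% of its speed; a pose out of reach is approached as far as the arm can. A call with a gripper value outside its range is refused whole. The fingers move at their own pace and stop on an object; "squeeze" is the grip in N (left out, the last holds). Time passes only in rows, so rows that repeat a pose let the fingers close. It gives the time, the measured TCP pose, the force and the opening at its end, in the units of the state.
- sense(): the state, without advancing time (a new reading comes with each control period).
- snapshot(name): name is "scene" or "top" or "wrist"; returns a dict with "pixels" (384x512x3 uint8, red, green, blue), "fx", "fy", "cx", "cy" (pixels), "extrinsics" (4x4, takes a point from camera to world coordinates). Camera axes: x right, y up, looking along -z (the intrinsics and any distortion apply to the point x, -y, -z); pixel columns grow to the right and rows downward; lengths in mm; the calibration is good to about 2 mm. The wrist camera is an equidistant fisheye: a pixel r from the principal point sees the ray r / f radians off the axis. A picture is of the moment at which its call begins. There is no depth.
- hand_in(): hands the job in, once; it reports no verdict.
Trained networks look in the newest picture that a camera, given by its name, has taken for a name from the list of things; names that differ only in an ending like _2 or _b are one class to them, and where a whole thing is asked for, a point or a joint stands for the part that bears it (a point fixed in the world has none). Each returns a list of dicts, best first, with "score" (0 to 1); they miss things now and then, are a little off and sometimes report something else, mostly with a low value. They report only what shows in the picture. A call takes as long as a camera call. They do not tell look-alikes from the thing itself.
- recognise(camera, target): "box" ([left, top, width, height] in pixels, round what is visible of it).
- pinpoint(camera, target): "pixel" ([column, row] in pixels: a listed point, or the origin of a listed thing).
The state is a dict: "time": time; "joint_pos": joint angles; "qd": joint speeds; "joint_efforts": joint torques, N m; "tool_pos": TCP position; "tcp_rot": TCP orientation; "ft_force": force on the tool from outside, world axes, zero at the start; "wrist_torque": the same for the moment, N m; "finger_gap": finger opening in mm.
Only numpy, scipy, OpenCV 4.12 (cv2) and the standard library are available. Lean on these libraries where they do the work, as an engineer would, in place of code of your own. Each camera call takes 0.05 s, during which the arm holds its last target.

### The job

The heavy aluminium vial block has been set down end-on and askew on the cold hotplate. With the fingers, push it round on the plate until one of its long sides sits flat against the steel stop rail along the back, then leave it there; nudging its corners in turn is the easy way to walk it round. Only push it: do not lift or tip the block, and leave the glassware standing on the ends of the plate alone.

Things in the scene. Friction and masses are not known exactly. Their poses are not given: they have to be found in the camera images.
- hotplate: Fixed, cold bench hotplate: white casing 540 mm wide (y); dark flat steel top plate 520 mm (y) by 290 mm, upper face 70 mm above the bench, from x = -120 to +170 mm. Low console with two dials along the front (-x, robot's side), below plate level. Origin: under the middle of the casing, on the bench. x points from console to stop rail, y left along the rail, z up.
- rail (a point): Middle of the stop rail's front face (the face towards the robot), at the level of the top plate; axes as the hotplate's. The rail is a straight fixed steel bar along the back of the plate: 460 mm long (y), 8 mm thick, standing 16 mm above the plate. Its front face is the plane x = 0 here, x = +150 mm of the hotplate.
- block: Loose aluminium vial block, 100 mm (its x) by 150 mm (its y) by 50 mm high, 4 rows of 7 empty wells in the top; 1.2 to 1.9 kg; slides flat with dry friction. Origin: centre of its underside. The long sides are its faces at x = +50 and -50 mm, alike: either may go against the rail. At the start its long sides stand 50 to 90 degrees off the rail's line, the middle 140 to 170 mm from the rail.
- bottle: Amber glass bottle with black cap, 42 mm wide and 78 mm tall, standing on one end of the top plate; leave alone. Origin: centre of its underside.
- vial: Clear capped sample vial, 28 mm wide and 57 mm tall, standing on one end of the top plate; leave alone. Origin: centre of its underside.
- beaker: Small glass beaker, 50 mm wide and 68 mm tall, standing on one end of the top plate; leave alone. Origin: centre of its underside.
- dish: White porcelain dish, 68 mm wide and 30 mm tall, standing on one end of the top plate; leave alone. Origin: centre of its underside.
There are look-alikes about, which are no part of the job. There is more than one size of the block; the job needs the largest.

How it is judged (in metres and radians):
At the end, for the whole second after the job is handed in: One long side of the block lies against the stop rail: the block is within 1.4 degrees of parallel to the rail, its middle no more than 3 mm short of touching, its whole length on the rail, flat on the top plate and at rest; each piece of glassware is within 12 mm of where it stood (angle between the x axis of block and the x axis of hotplate, either way round below 0.025 rad and x of block in the frame of rail between -0.053 and -0.045 m and y of block in the frame of rail between -0.155 and 0.155 m and z of block in the frame of rail between -0.003 and 0.003 m and angle between block's own z axis and vertical below 0.03 rad and linear speed of block below 0.01 m/s and distance of each of bottle, vial, beaker, dish from where it was at the start of the episode below 0.012 m).
It fails at once if the block is lifted or tipped (z of block in the frame of rail above 0.008 m or angle between block's own z axis and vertical above 0.12 rad).
It fails at once if the glassware on the ends of the plate is moved or knocked (distance of any of bottle, vial, beaker, dish from where it was at the start of the episode above 0.012 m or angle between any of bottle, vial, beaker, dish's own z axis and vertical above 0.25 rad).
It also fails if it takes over 72 s, if anything falls off the work surface, if the arm or the gripper's body presses on something with over 40 N, if the wrist force passes 120 N, or if a joint passes its speed limit or range.

## Working session

There is one attempt and no reset: what is moved stays moved. The work goes in short steps, Python scripts to look and compute and a tool call to move; the robot and the scene stay as the last step left them, time stands still between calls to the robot, and variables do not carry over. Pictures are saved under pics/ and viewed, and the job is handed in when it is done.

Besides the shell and the picture viewer there is one more tool, called after "Emit:" by a JSON object that holds its "fn" and its "kwargs". arm_command: Moves the arm, as the interface text tells. Its arguments: {"type":"object","properties":{"plan":{"type":"array"},"squeeze":{"type":"number"}},"required":["plan"]}

```bash
ls; mkdir -p pics
python3 - <<'E'
from bench import *
import cv2
print(sense())
for n in ("scene","top"):
    s=snapshot(n); cv2.imwrite(f"pics/{n}0.png",cv2.resize(s["pixels"][:,:,::-1],(768,576),interpolation=cv2.INTER_CUBIC))
    print(n,s["fx"],s["fy"],s["cx"],s["cy"],s["extrinsics"])
    for t in ("block","hotplate","bottle","vial","beaker","dish"):
        print(t,recognise(n,t),pinpoint(n,t))
    print("rail",pinpoint(n,"rail"))
E
```

```text
pics
{'time': 0.0, 'joint_pos': array([-8.18415208e+01,  7.51272950e+00,  8.53291220e+01, -1.86598195e-04,
        8.72608556e+01, -4.89152109e+00]), 'qd': array([ 0.04078187, -0.0127261 , -0.0356411 , -0.00719853, -0.03093619,
       -0.08942699]), 'joint_efforts': array([ 8.94712120e-04, -5.69396532e+01, -5.00550306e+01, -2.78119542e-04,
        1.48627523e-02,  7.03595219e-06]), 'tool_pos': array([ 135.4848645 , -584.26705094,  403.67044819]), 'tcp_rot': array([-1.79897651e+02, -8.57207999e-03,  1.30500017e+01]), 'ft_force': array([ 0.99713149, -0.30255994, -0.43468337]), 'wrist_torque': array([-0.00322681, -0.02839171, -0.02889377]), 'finger_gap': 85.61174020622771}
scene 458.03700916268065 458.03700916268065 260.549895336784 192.58389783400835 [[ 6.09732926e-01 -5.93555535e-01  5.25278580e-01  1.14614622e+03]
 [ 7.92453728e-01  4.69549237e-01 -3.89282164e-01 -4.52685909e+02]
 [-1.55835733e-02  6.53617122e-01  7.56664926e-01  9.24562842e+02]
 [ 0.00000000e+00  0.00000000e+00  0.00000000e+00  1.00000000e+00]]
block [{'box': [256.0, 154.2, 61.6, 69.1], 'score': 0.7}, {'box': [95.3,
[... 1364 characters left out ...]
ore': 0.9}, {'pixel': [252.7, 169.5], 'score': 0.67}, {'pixel': [365.4, 175.2], 'score': 0.61}]
hotplate [{'box': [145.3, 116.7, 193.0, 130.7], 'score': 0.61}] [{'pixel': [244.2, 179.1], 'score': 0.7}]
bottle [{'box': [153.1, 137.0, 15.5, 14.4], 'score': 0.79}] [{'pixel': [160.8, 148.1], 'score': 0.57}]
vial [{'box': [225.7, 138.3, 49.9, 64.8], 'score': 0.18}] [{'pixel': [312.3, 152.2], 'score': 0.7}, {'pixel': [163.7, 143.7], 'score': 0.53}]
beaker [{'box': [309.9, 184.5, 21.1, 19.1], 'score': 0.68}] [{'pixel': [238.6, 122.9], 'score': 0.63}, {'pixel': [317.6, 194.8], 'score': 0.56}]
dish [{'box': [147.6, 173.9, 23.5, 26.2], 'score': 0.66}] [{'pixel': [164.9, 187.2], 'score': 0.77}]
rail []
```

View pics/scene0.png

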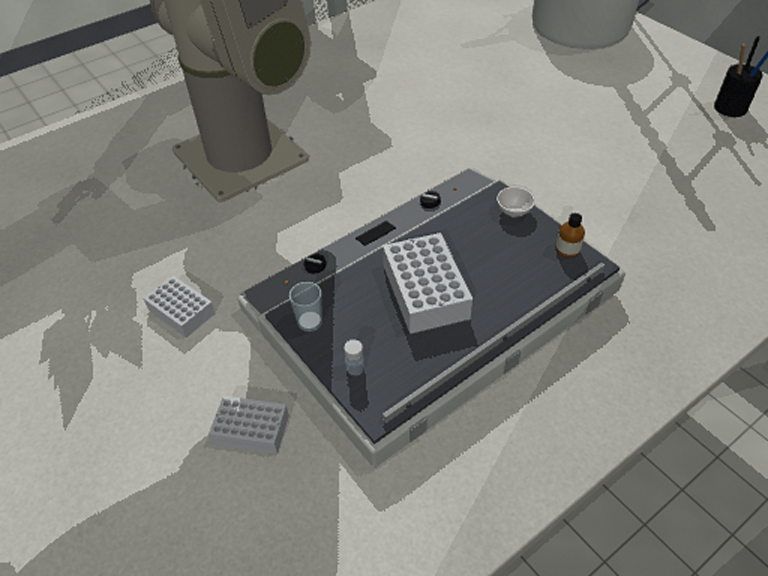

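View pics/top0.png

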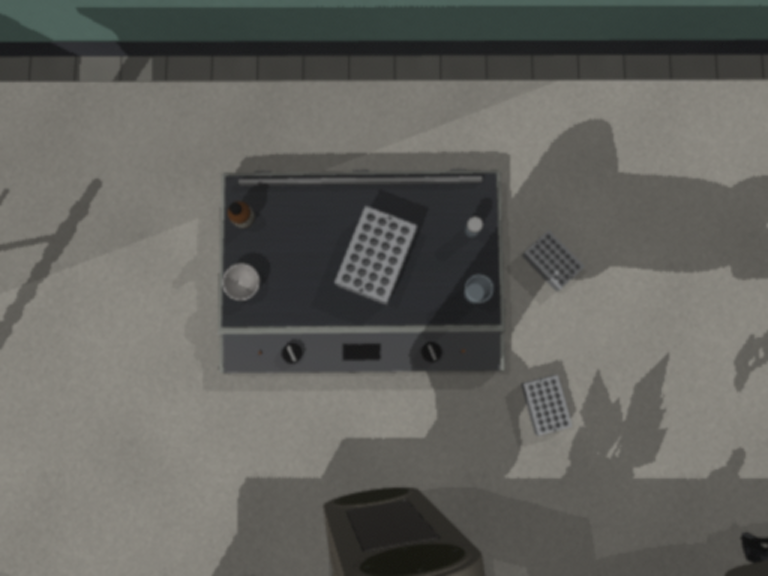

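Run:
```python
import cv2
i=cv2.imread("pics/top0.png"); c=i[165:385,205:525]
cv2.imwrite("pics/top0c.png",cv2.resize(c,(800,550),interpolation=cv2.INTER_CUBIC))
```

```text
(no output)
```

View pics/top0c.png

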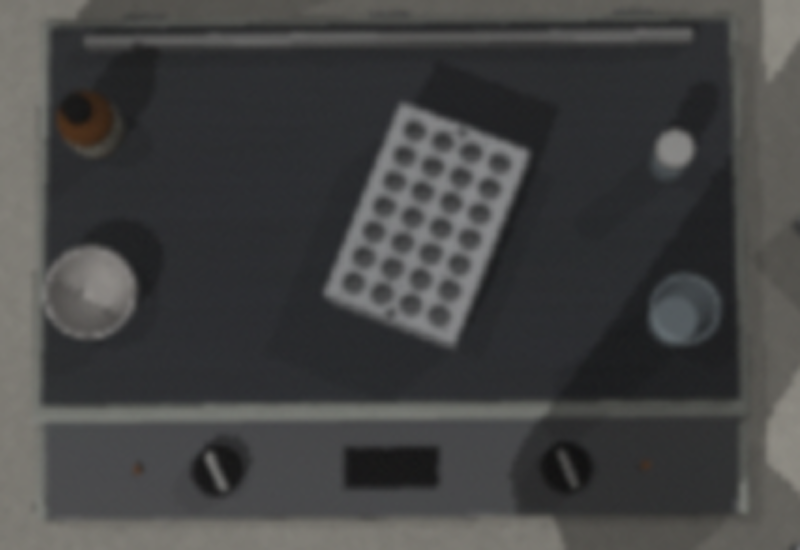

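Candidates for the block: the one on the plate (top px ~250,170; scene ~283,188), a bench block (top ~365,175; scene ~167,286) and another (top ~362,270; scene ~121,208). The plate one is the largest in both views and stands end-on on the hotplate, so that's the target (crop confirms 4×7 wells). Vial (top ~316,150) and beaker (~318,193) are at right, bottle and dish at left.

Next I'll measure its pose.

```bash
cat > h.py <<'E'
from bench import *
import cv2, numpy as np
from scipy.optimize import least_squares
def proj(s,P):
    E=np.array(s["extrinsics"]); P=np.atleast_2d(P)
    c=(P-E[:3,3])@E[:3,:3]
    return np.c_[s["cx"]+s["fx"]*c[:,0]/-c[:,2], s["cy"]-s["fy"]*c[:,1]/-c[:,2]]
def onplane(s,px,z):
    E=np.array(s["extrinsics"]); px=np.atleast_2d(np.array(px,float))
    d=np.c_[(px[:,0]-s["cx"])/s["fx"],-(px[:,1]-s["cy"])/s["fy"],-np.ones(len(px))]@E[:3,:3].T
    return E[:3,3]+d*((z-E[2,3])/d[:,2])[:,None]
E
python3 - <<'E'
from h import *
s=snapshot("top"); im=s["pixels"]; g=cv2.cvtColor(im,cv2.COLOR_RGB2GRAY)
m=(g>95).astype(np.uint8); m[:,:205]=0;m[:,300:]=0;m[:130]=0;m[207:]=0
m=cv2.morphologyEx(m,cv2.MORPH_CLOSE,np.ones((9,9)))
n,l,st,c=cv2.connectedComponentsWithStats(m); k=1+np.argmax(st[1:,4]); print(st[k])
pts=cv2.findNonZero((l==k).astype(np.uint8))
r=cv2.minAreaRect(pts);print(r); b=cv2.boxPoints(r); w=onplane(s,b,120); print(w.round(1), w.mean(0)); print([np.linalg.norm(w[i]-w[(i+1)%4]) for i in range(4)])
# plate corners / rail ends (px from crop: /3.75 + offs)
q=np.array([[50,26],[728,22],[740,402],[40,404],[85,45],[692,40],[85,100],[92,292],[673,150],[685,310]])/3.75+np.array([205/1.5,165/1.5])
for p,z in zip(q,[70,70,70,70,86,86,110,85,127,138]): print(p.round(1),onplane(s,p,z).round(1))
s2=snapshot("scene"); print("rail",onplane(s2,[330.9,223.4],70))
for nm,p,z in (("beaker",[208.2,211.9],70),("vial",[237.2,246.6],70),("bottle",[377,165.4],70),("dish",[342.1,140.1],70),("block",[283.4,187.8],70)): print(nm,onplane(s2,p,z).round(1))
E
```

```text
[ 224  138   53   64 2044]
((249.93313598632812, 169.170166015625), (37.030609130859375, 55.5459098815918), 21.44773292541504)
[[537.7 104.9 120. ]
 [680.4  50.8 120. ]
 [642.5 -43.2 120. ]
 [501.   11.9 120. ]] [590.41888905  31.11179824 120.        ]
[np.float64(152.6343672181901), np.float64(101.4078128916873), np.float64(151.9100760524414), np.float64(99.92055432949678)]
[150.  116.9] [[751.3 319.8  70. ]]
[330.8 115.9] [[ 753.6 -198.5   70. ]]
[334.  217.2] [[ 463.4 -201.5   70. ]]
[147.3 217.7] [[461.7 318.   70. ]]
[159.3 122. ] [[731.6 288.8  86. ]]
[321.2 120.7] [[ 734.8 -168.7   86. ]]
[159.3 136.7] [[683.  282.1 110. ]]
[161.2 187.9] [[543.6 278.4  85. ]]
[316.1 150. ] [[ 641.1 -147.9  127. ]]
[319.3 192.7] [[ 523.4 -153.1  138. ]]
rail [[729.3155932   57.48195849  70.        ]]
beaker [[ 523.7 -148.1   70. ]]
vial [[ 647.2 -151.6   70. ]]
bottle [[666.1 279.7  70. ]]
dish [[541.  276.6  70. ]]
block [[575.7  41.1  70. ]]
```

Emit:
{"fn": "arm_command", "kwargs": {"plan": [{"jaw":1,"dx":486,"dy":-462,"dz":0,"wz":-0.47},{"jaw":1,"dx":486,"dy":-462,"dz":0,"wz":-0.47},{"jaw":1,"dx":486,"dy":-462,"dz":0,"wz":-0.47},{"jaw":1,"dx":486,"dy":-462,"dz":0,"wz":-0.47},{"jaw":1,"dx":486,"dy":-462,"dz":0,"wz":-0.47},{"jaw":1,"dx":486,"dy":-462,"dz":0,"wz":-0.47},{"jaw":1,"dx":486,"dy":-462,"dz":0,"wz":-0.47},{"jaw":1,"dx":486,"dy":-462,"dz":0,"wz":-0.47},{"jaw":1,"dx":486,"dy":-462,"dz":0,"wz":-0.47},{"jaw":1,"dx":486,"dy":-462,"dz":0,"wz":-0.47},{"jaw":1,"dx":486,"dy":-462,"dz":0,"wz":-0.47},{"jaw":1,"dx":486,"dy":-462,"dz":0,"wz":-0.47}]}}

```text
invalid input
```

Emit:
{"fn": "arm_command", "kwargs": {"plan": [{"jaw":1.0,"dx":486,"dy":-462,"dz":0,"wx":0,"wy":0,"wz":-0.47},{"jaw":1.0,"dx":486,"dy":-462,"dz":0,"wx":0,"wy":0,"wz":-0.47}]}}

```text
time: 1.7
tool_pos: [190.4, -500.6, 403.8]
tcp_rot: [-179.9, -0.0, 30.4]
ft_force: [1.3, -0.8, 0.1]
finger_gap: 59.2
```

Emit:
{"fn": "arm_command", "kwargs": {"plan": [{"jaw":1.0,"dx":511,"dy":-253,"dz":0,"wx":0,"wy":0,"wz":-0.17},{"jaw":1.0,"dx":511,"dy":-253,"dz":0,"wx":0,"wy":0,"wz":-0.17},{"jaw":1.0,"dx":511,"dy":-253,"dz":0,"wx":0,"wy":0,"wz":-0.17},{"jaw":1.0,"dx":511,"dy":-253,"dz":0,"wx":0,"wy":0,"wz":-0.17},{"jaw":1.0,"dx":511,"dy":-253,"dz":0,"wx":0,"wy":0,"wz":-0.17},{"jaw":1.0,"dx":511,"dy":-253,"dz":0,"wx":0,"wy":0,"wz":-0.17},{"jaw":1.0,"dx":511,"dy":-253,"dz":0,"wx":0,"wy":0,"wz":-0.17},{"jaw":1.0,"dx":511,"dy":-253,"dz":0,"wx":0,"wy":0,"wz":-0.17},{"jaw":1.0,"dx":511,"dy":-253,"dz":0,"wx":0,"wy":0,"wz":-0.17},{"jaw":1.0,"dx":511,"dy":-253,"dz":0,"wx":0,"wy":0,"wz":-0.17},{"jaw":1.0,"dx":511,"dy":-253,"dz":0,"wx":0,"wy":0,"wz":-0.17},{"jaw":1.0,"dx":511,"dy":-253,"dz":0,"wx":0,"wy":0,"wz":-0.17}]}}

```text
time: 2.9
tool_pos: [506.0, -21.5, 404.8]
tcp_rot: [-180.0, -0.1, 40.2]
ft_force: [-1.1, -0.8, 0.3]
finger_gap: -0.3
```

Run:
```python
from h import *
s=snapshot("scene"); S=sense(); print(S["tool_pos"])
im=s["pixels"][:,:,::-1].copy()
t=S["tool_pos"]
for P in ([t[0],t[1],t[2]-173],[t[0],t[1],85]):
    p=proj(s,P)[0]; cv2.circle(im,tuple(int(v) for v in p),3,(0,0,255),1)
cv2.imwrite("pics/s1.png",cv2.resize(im,(768,576),interpolation=cv2.INTER_CUBIC))
s=snapshot("top");im=s["pixels"][:,:,::-1]
cv2.imwrite("pics/t1.png",cv2.resize(im[90:270,130:370],(800,600),interpolation=cv2.INTER_CUBIC))
```

```text
[506.41054434 -20.72295338 404.68530916]
```

View pics/s1.png

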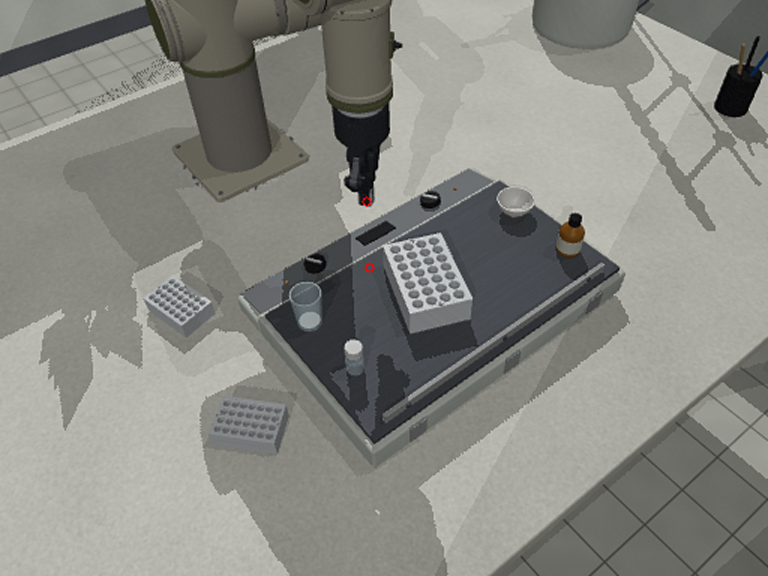

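View pics/t1.png

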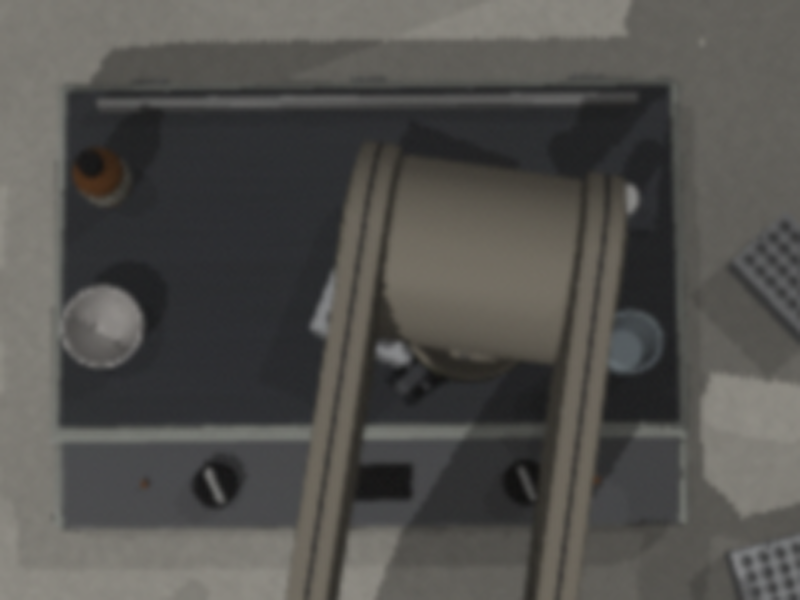

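Emit:
{"fn": "arm_command", "kwargs": {"plan": [{"jaw":1.0,"dx":0,"dy":0,"dz":50,"wx":0,"wy":0,"wz":0},{"jaw":1.0,"dx":0,"dy":0,"dz":95,"wx":0,"wy":0,"wz":0},{"jaw":1.0,"dx":0,"dy":0,"dz":125,"wx":0,"wy":0,"wz":0},{"jaw":1.0,"dx":0,"dy":0,"dz":140,"wx":0,"wy":0,"wz":0},{"jaw":1.0,"dx":0,"dy":0,"dz":147,"wx":0,"wy":0,"wz":0},{"jaw":1.0,"dx":0,"dy":0,"dz":147,"wx":0,"wy":0,"wz":0}]}}

```text
time: 3.6
tool_pos: [504.7, -25.6, 258.0]
tcp_rot: [180.0, -0.0, 39.9]
ft_force: [-0.6, -0.4, 0.7]
finger_gap: -0.1
```

Emit:
{"fn": "arm_command", "kwargs": {"plan": [{"jaw":1.0,"dx":5.5,"dy":-3,"dz":0,"wx":0,"wy":0,"wz":0},{"jaw":1.0,"dx":10.5,"dy":-6,"dz":0,"wx":0,"wy":0,"wz":0},{"jaw":1.0,"dx":15.5,"dy":-8,"dz":0,"wx":0,"wy":0,"wz":0},{"jaw":1.0,"dx":21,"dy":-10.5,"dz":0,"wx":0,"wy":0,"wz":0},{"jaw":1.0,"dx":26,"dy":-12.5,"dz":0,"wx":0,"wy":0,"wz":0},{"jaw":1.0,"dx":31,"dy":-14.5,"dz":0,"wx":0,"wy":0,"wz":0},{"jaw":1.0,"dx":36,"dy":-16,"dz":0,"wx":0,"wy":0,"wz":0},{"jaw":1.0,"dx":41,"dy":-17,"dz":0,"wx":0,"wy":0,"wz":0},{"jaw":1.0,"dx":46,"dy":-18,"dz":0,"wx":0,"wy":0,"wz":0},{"jaw":1.0,"dx":46,"dy":-18,"dz":0,"wx":0,"wy":0,"wz":0}]}}

```text
time: 4.6
tool_pos: [528.0, 18.8, 257.7]
tcp_rot: [-179.9, 0.1, 40.0]
ft_force: [-3.4, -2.6, 0.7]
finger_gap: 0.2
```

```bash
cat > look.py <<'E'
import sys
from h import *
k=sys.argv[1]
s=snapshot("scene"); im=s["pixels"]; g=cv2.cvtColor(im,cv2.COLOR_RGB2GRAY)
S=sense(); t=S["tool_pos"]; print(S["time"],t.round(1),S["tcp_rot"].round(1),S["ft_force"].round(1))
o=im[:,:,::-1][90:330,130:450]
cv2.imwrite(f"pics/s{k}.png",cv2.resize(o,(800,600),interpolation=cv2.INTER_CUBIC))
E
python3 look.py 2
```

```text
4.65 [528.   18.7 257.7] [-1.8e+02  1.0e-01  4.0e+01] [-4.5 -1.8  0.4]
```

View pics/s2.png

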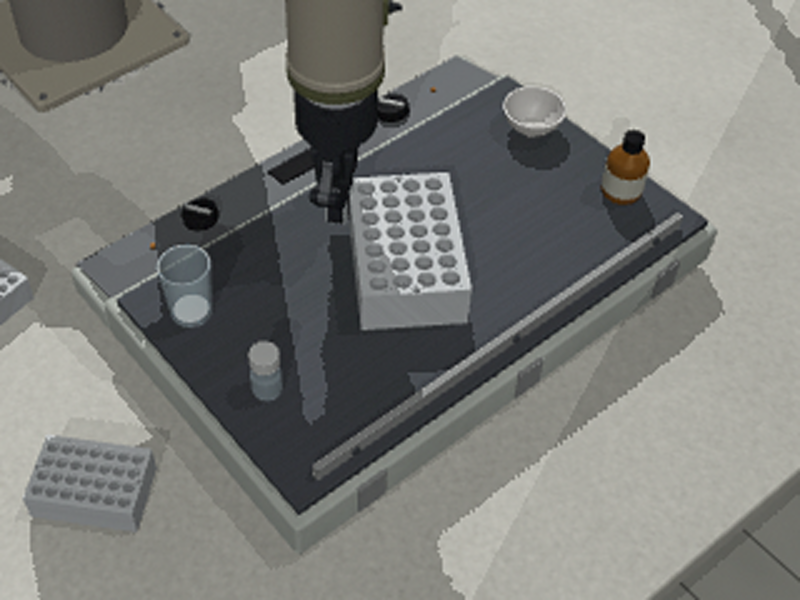

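```bash
cat > fit.py <<'E'
# fit block pose (x,y,yaw of long axis) from 4 manual crop corners (scene crop), top face z=120
import sys,json
from h import *
s=snapshot("scene") if len(sys.argv)<3 else None
c=np.array(json.loads(sys.argv[1]))/2.5+np.array([130,90])
w=onplane(s,c,120)[:,:2]; print(w.round(1).tolist(), [round(float(np.linalg.norm(w[i]-w[(i+1)%4])),1) for i in range(4)])
r=cv2.minAreaRect(w.astype(np.float32))
def f(p):
    R=np.array([[np.cos(p[2]),-np.sin(p[2])],[np.sin(p[2]),np.cos(p[2])]])
    m=np.array([[-75,-50],[-75,50],[75,50],[75,-50]])@R.T+p[:2]
    return np.hstack([np.min(np.linalg.norm(w-q,axis=1)) for q in m])
best=min((least_squares(f,[*w.mean(0),a]) for a in np.radians([-90,-70,-45,-20,0,20,45,70])),key=lambda r:r.cost)
print("centre",best.x[:2].round(1),"long axis deg",np.degrees(best.x[2]).round(1),"cost",best.cost.round(1))
E
python3 fit.py "[[352,177],[448,173],[470,288],[362,296]]"
```

```text
[[521.2, 44.3], [575.8, 122.1], [698.1, 40.2], [644.9, -42.3]] [95.0, 147.2, 98.2, 151.0]
centre [610.   41.1] long axis deg -34.3 cost 9.4
```

Emit:
{"fn": "arm_command", "kwargs": {"plan": [{"jaw":1.0,"dx":6,"dy":-1.5,"dz":0,"wx":0,"wy":0,"wz":0},{"jaw":1.0,"dx":12,"dy":-2.5,"dz":0,"wx":0,"wy":0,"wz":0},{"jaw":1.0,"dx":18,"dy":-3.5,"dz":0,"wx":0,"wy":0,"wz":0},{"jaw":1.0,"dx":24,"dy":-4,"dz":0,"wx":0,"wy":0,"wz":0},{"jaw":1.0,"dx":30,"dy":-4,"dz":0,"wx":0,"wy":0,"wz":0},{"jaw":1.0,"dx":36,"dy":-4,"dz":0,"wx":0,"wy":0,"wz":0},{"jaw":1.0,"dx":42,"dy":-3.5,"dz":0,"wx":0,"wy":0,"wz":0},{"jaw":1.0,"dx":48,"dy":-2.5,"dz":0,"wx":0,"wy":0,"wz":0},{"jaw":1.0,"dx":54,"dy":-1,"dz":0,"wx":0,"wy":0,"wz":0},{"jaw":1.0,"dx":54,"dy":-1,"dz":0,"wx":0,"wy":0,"wz":0}]}}

```text
time: 5.7
tool_pos: [568.8, 54.5, 257.4]
tcp_rot: [-179.9, 0.1, 40.0]
ft_force: [-2.2, -0.3, -0.4]
finger_gap: -0.2
```

```bash
python3 look.py 3
```

```text
5.75 [568.9  54.4 257.4] [-1.799e+02  1.000e-01  4.000e+01] [-1.9 -0.4 -0.7]
```

View pics/s3.png

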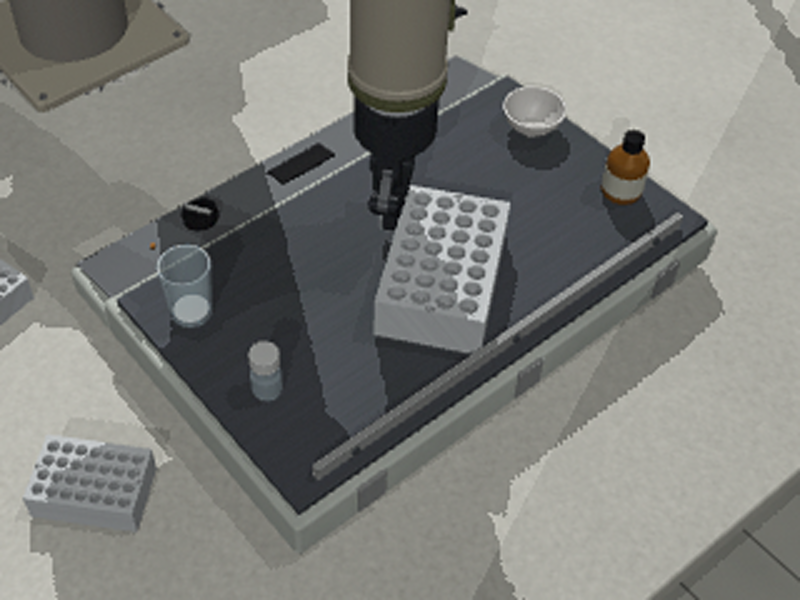

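```bash
python3 fit.py "[[411,186],[511,199],[485,319],[377,306]]"
```

```text
[[566.8, 81.8], [640.2, 146.1], [732.6, 26.7], [662.1, -38.9]] [97.6, 151.0, 96.3, 153.9]
centre [650.5  53.9] long axis deg -50.8 cost 26.1
```

Emit:
{"fn": "arm_command", "kwargs": {"plan": [{"jaw":1.0,"dx":6,"dy":-4.5,"dz":0,"wx":0,"wy":0,"wz":0},{"jaw":1.0,"dx":12,"dy":-9,"dz":0,"wx":0,"wy":0,"wz":0},{"jaw":1.0,"dx":18,"dy":-13,"dz":0,"wx":0,"wy":0,"wz":0},{"jaw":1.0,"dx":24,"dy":-17,"dz":0,"wx":0,"wy":0,"wz":0},{"jaw":1.0,"dx":30,"dy":-20.5,"dz":0,"wx":0,"wy":0,"wz":0},{"jaw":1.0,"dx":36,"dy":-24,"dz":0,"wx":0,"wy":0,"wz":0},{"jaw":1.0,"dx":43,"dy":-27,"dz":0,"wx":0,"wy":0,"wz":0},{"jaw":1.0,"dx":49,"dy":-29,"dz":0,"wx":0,"wy":0,"wz":0},{"jaw":1.0,"dx":49,"dy":-29,"dz":0,"wx":0,"wy":0,"wz":0}]}}

```text
time: 6.7
tool_pos: [588.3, 108.6, 257.8]
tcp_rot: [-180.0, -0.1, 40.0]
ft_force: [-1.9, 0.4, -0.4]
finger_gap: 0.2
```

```bash
python3 look.py 4
```

```text
6.75 [588.3 108.3 257.8] [-1.8e+02 -1.0e-01  4.0e+01] [-0.7  0.4 -0. ]
```

View pics/s4.png

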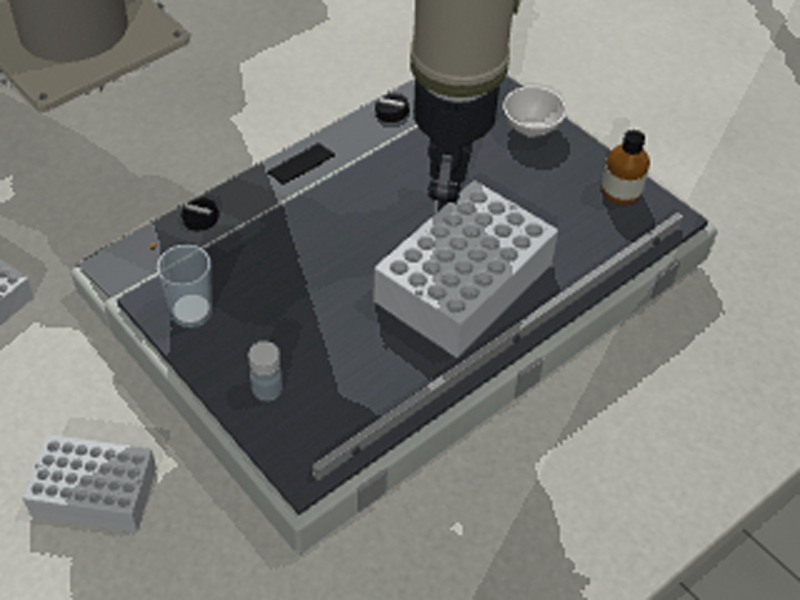

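```bash
python3 fit.py "[[475,180],[558,231],[457,322],[375,268]]"
```

```text
[[599.6, 136.3], [698.0, 151.9], [719.8, 5.1], [626.5, -12.2]] [99.6, 148.4, 94.9, 151.0]
centre [661.   70.3] long axis deg -80.5 cost 7.6
```

Emit:
{"fn": "arm_command", "kwargs": {"plan": [{"jaw":1.0,"dx":-11,"dy":-9,"dz":0,"wx":0,"wy":0,"wz":0},{"jaw":1.0,"dx":-21.5,"dy":-18,"dz":0,"wx":0,"wy":0,"wz":0},{"jaw":0.5,"dx":-34,"dy":-3,"dz":0,"wx":0,"wy":0,"wz":0.14},{"jaw":0.0,"dx":-46,"dy":11,"dz":0,"wx":0,"wy":0,"wz":0.28},{"jaw":0.0,"dx":-46,"dy":11,"dz":3,"wx":0,"wy":0,"wz":0.42},{"jaw":0.0,"dx":-46,"dy":11,"dz":6,"wx":0,"wy":0,"wz":0.56},{"jaw":0.0,"dx":-46,"dy":11,"dz":10,"wx":0,"wy":0,"wz":0.7},{"jaw":0.0,"dx":-46,"dy":11,"dz":10,"wx":0,"wy":0,"wz":0.7},{"jaw":0.0,"dx":-46,"dy":11,"dz":10,"wx":0,"wy":0,"wz":0.7}]}}

```text
time: 7.7
tool_pos: [559.9, 69.5, 248.0]
tcp_rot: [-180.0, -0.0, 0.1]
ft_force: [-0.3, 0.2, -0.4]
finger_gap: 85.4
```

```bash
python3 look.py 5
```

```text
7.75 [560.   69.5 248.1] [-1.8e+02 -0.0e+00  1.0e-01] [ 0.3 -1.2 -0.3]
```

View pics/s5.png

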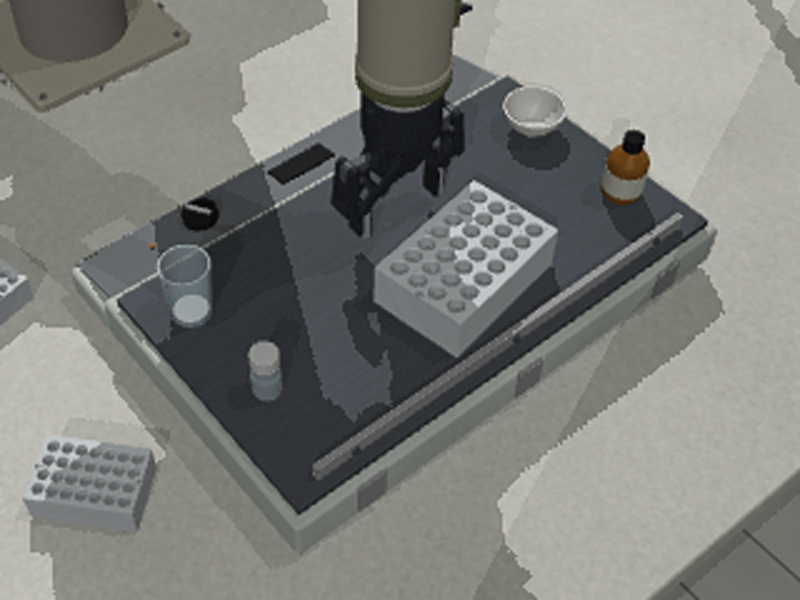

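Emit:
{"fn": "arm_command", "kwargs": {"plan": [{"jaw":0.0,"dx":6,"dy":0,"dz":0,"wx":0,"wy":0,"wz":0},{"jaw":0.0,"dx":12,"dy":0,"dz":0,"wx":0,"wy":0,"wz":0},{"jaw":0.0,"dx":18,"dy":0,"dz":0,"wx":0,"wy":0,"wz":0},{"jaw":0.0,"dx":24,"dy":0,"dz":0,"wx":0,"wy":0,"wz":0},{"jaw":0.0,"dx":29,"dy":0,"dz":0,"wx":0,"wy":0,"wz":0},{"jaw":0.0,"dx":34,"dy":0,"dz":0,"wx":0,"wy":0,"wz":0},{"jaw":0.0,"dx":39,"dy":0,"dz":0,"wx":0,"wy":0,"wz":0},{"jaw":0.0,"dx":44,"dy":0,"dz":0,"wx":0,"wy":0,"wz":0},{"jaw":0.0,"dx":48,"dy":0,"dz":0,"wx":0,"wy":0,"wz":0},{"jaw":0.0,"dx":52,"dy":0,"dz":0,"wx":0,"wy":0,"wz":0}]}}

```text
time: 8.75
tool_pos: [610.9, 70.3, 247.0]
tcp_rot: [-179.9, 0.3, -0.0]
ft_force: [-9.4, 5.4, 4.8]
finger_gap: 85.0
```

```bash
python3 look.py 6
```

```text
8.8 [611.5  70.2 247.1] [-1.799e+02  2.000e-01 -1.000e-01] [-5.2  3.6  1.6]
```

View pics/s6.png

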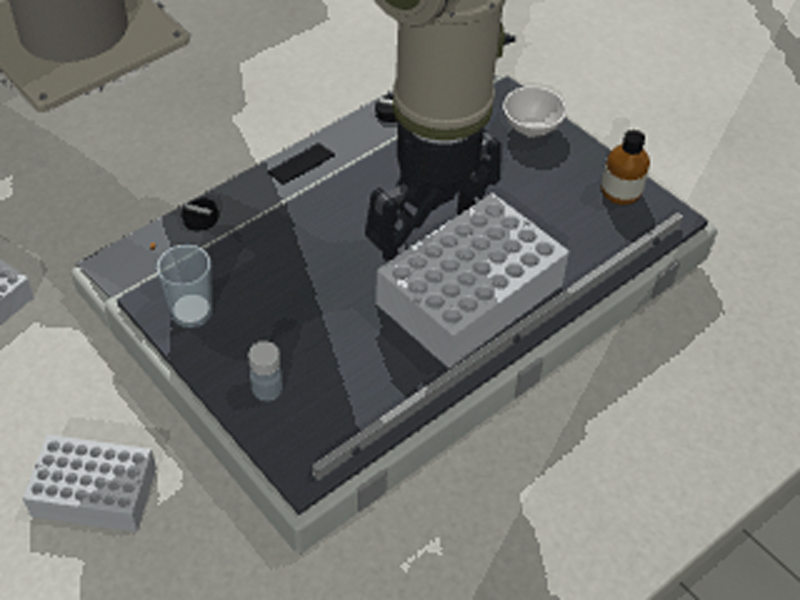

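Emit:
{"fn": "arm_command", "kwargs": {"plan": [{"jaw":0.0,"dx":2,"dy":0,"dz":0,"wx":0,"wy":0,"wz":0},{"jaw":0.0,"dx":4,"dy":0,"dz":0,"wx":0,"wy":0,"wz":0},{"jaw":0.0,"dx":6,"dy":0,"dz":0,"wx":0,"wy":0,"wz":0},{"jaw":0.0,"dx":6,"dy":0,"dz":0,"wx":0,"wy":0,"wz":0}]}}

```text
time: 9.2
tool_pos: [617.1, 70.2, 247.0]
tcp_rot: [-179.9, 0.2, -0.1]
ft_force: [-6.7, 4.3, 2.4]
finger_gap: 85.6
```

```bash
python3 look.py 7;  python3 fit.py "[[493,194],[568,253],[452,337],[378,278]]"
```

```text
9.25 [617.1  70.2 247. ] [-1.799e+02  2.000e-01 -1.000e-01] [-6.9  4.1  1.9]
[[624.5, 137.1], [723.2, 139.5], [729.4, -9.4], [637.5, -17.6]] [98.8, 149.0, 92.3, 155.3]
centre [678.7  62.4] long axis deg -86.5 cost 22.6
```

View pics/s7.png

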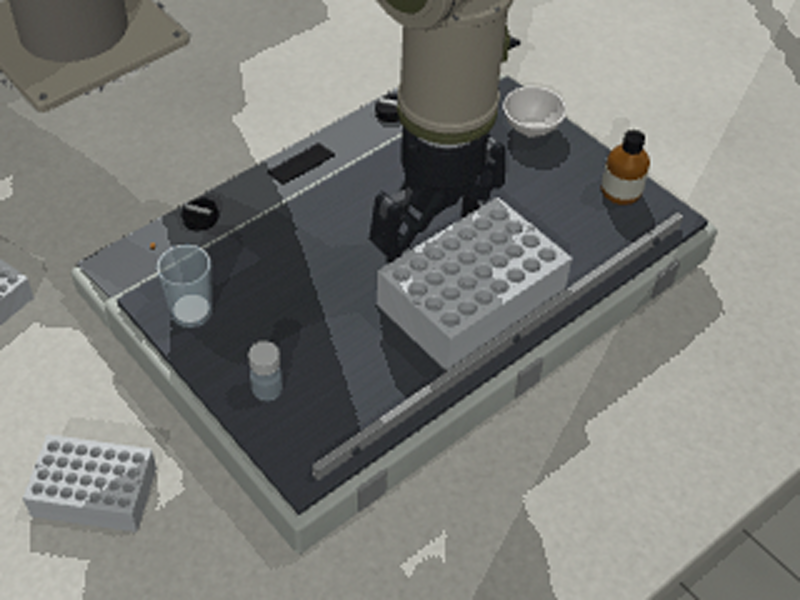

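Emit:
{"fn": "arm_command", "kwargs": {"plan": [{"jaw":0.0,"dx":1.5,"dy":0,"dz":0,"wx":0,"wy":0,"wz":0},{"jaw":0.0,"dx":3,"dy":0,"dz":0,"wx":0,"wy":0,"wz":0},{"jaw":0.0,"dx":3,"dy":0,"dz":0,"wx":0,"wy":0,"wz":0}]}}

```text
time: 9.6
tool_pos: [619.8, 69.9, 247.0]
tcp_rot: [-180.0, 0.3, -0.1]
ft_force: [-9.7, 3.0, 4.4]
finger_gap: 85.5
```

Emit:
{"fn": "arm_command", "kwargs": {"plan": [{"jaw":0.0,"dx":1,"dy":0,"dz":0,"wx":0,"wy":0,"wz":0},{"jaw":0.0,"dx":2,"dy":0,"dz":0,"wx":0,"wy":0,"wz":0},{"jaw":0.0,"dx":2,"dy":0,"dz":0,"wx":0,"wy":0,"wz":0}]}}

```text
time: 9.9
tool_pos: [621.7, 69.7, 246.9]
tcp_rot: [-180.0, 0.3, -0.1]
ft_force: [-10.1, 0.5, 5.3]
finger_gap: 85.5
```

```bash
python3 look.py 8
```

```text
9.95 [621.7  69.7 246.9] [-1.8e+02  3.0e-01 -1.0e-01] [-9.3  2.8  4.9]
```

View pics/s8.png

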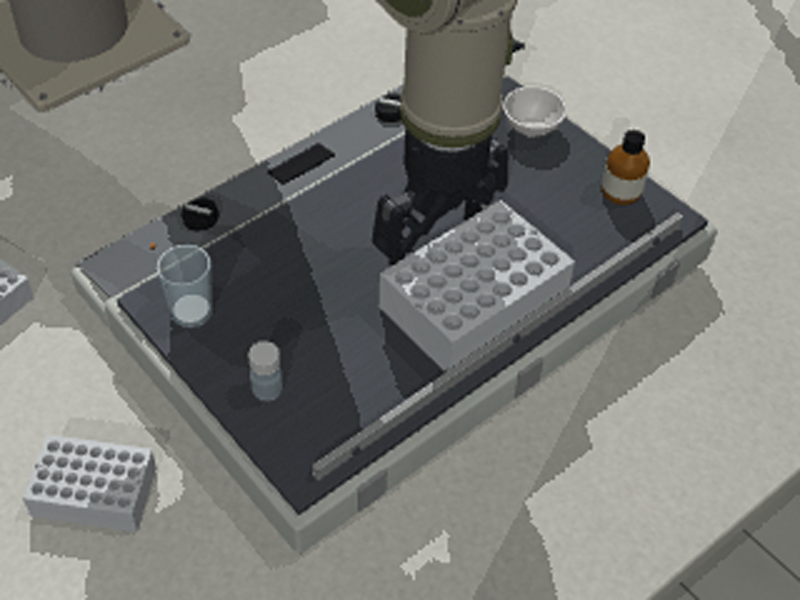

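Emit:
{"fn": "arm_command", "kwargs": {"plan": [{"jaw":0.0,"dx":1,"dy":0,"dz":0,"wx":0,"wy":0,"wz":0},{"jaw":0.0,"dx":2,"dy":0,"dz":0,"wx":0,"wy":0,"wz":0},{"jaw":0.0,"dx":2,"dy":0,"dz":0,"wx":0,"wy":0,"wz":0}]}}

```text
time: 10.25
tool_pos: [623.3, 69.7, 246.9]
tcp_rot: [-180.0, 0.4, -0.1]
ft_force: [-14.5, 0.9, 8.4]
finger_gap: 85.6
```

Emit:
{"fn": "arm_command", "kwargs": {"plan": [{"jaw":0.0,"dx":1,"dy":0,"dz":0,"wx":0,"wy":0,"wz":0},{"jaw":0.0,"dx":1,"dy":0,"dz":0,"wx":0,"wy":0,"wz":0}]}}

```text
time: 10.45
tool_pos: [623.7, 69.7, 246.9]
tcp_rot: [-180.0, 0.5, -0.1]
ft_force: [-20.5, 0.1, 12.6]
finger_gap: 85.1
```

```bash
python3 look.py 9
python3 - <<'E'
from h import *
s=snapshot("scene"); im=s["pixels"][:,:,::-1][170:250,270:370]
cv2.imwrite("pics/s9c.png",cv2.resize(im,(750,600),interpolation=cv2.INTER_CUBIC))
E
```

```text
10.5 [623.6  69.6 246.9] [-1.8e+02  5.0e-01 -1.0e-01] [-20.5   0.7  12.5]
```

View pics/s9c.png

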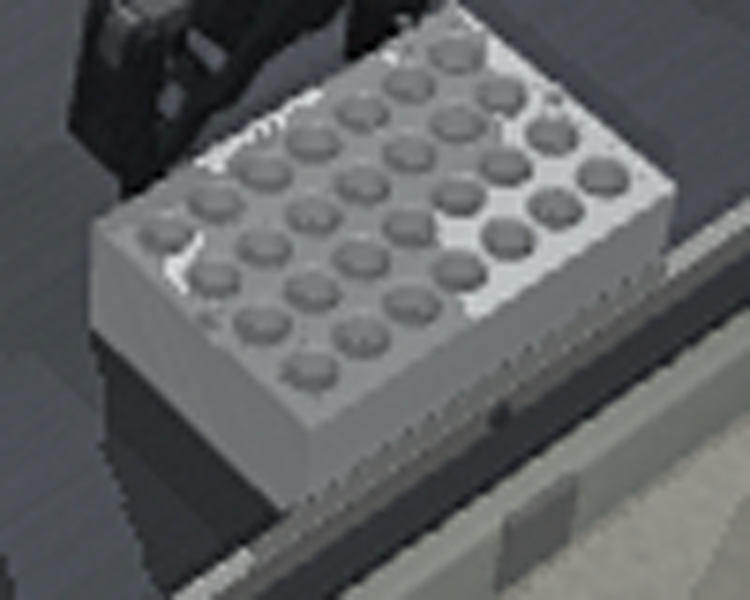

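Emit:
{"fn": "arm_command", "kwargs": {"plan": [{"jaw":0.0,"dx":-3,"dy":0,"dz":0,"wx":0,"wy":0,"wz":0},{"jaw":0.0,"dx":-8,"dy":0,"dz":0,"wx":0,"wy":0,"wz":0},{"jaw":0.0,"dx":-20,"dy":0,"dz":0,"wx":0,"wy":0,"wz":0},{"jaw":0.0,"dx":-45,"dy":0,"dz":0,"wx":0,"wy":0,"wz":0},{"jaw":0.0,"dx":-60,"dy":0,"dz":-40,"wx":0,"wy":0,"wz":0},{"jaw":0.0,"dx":-90,"dy":0,"dz":-80,"wx":0,"wy":0,"wz":0},{"jaw":0.0,"dx":-130,"dy":0,"dz":-110,"wx":0,"wy":0,"wz":0},{"jaw":0.0,"dx":-175,"dy":0,"dz":-130,"wx":0,"wy":0,"wz":0},{"jaw":0.0,"dx":-220,"dy":0,"dz":-150,"wx":0,"wy":0,"wz":0},{"jaw":0.0,"dx":-220,"dy":0,"dz":-150,"wx":0,"wy":0,"wz":0}]}}

```text
time: 11.55
tool_pos: [402.9, 70.0, 402.5]
tcp_rot: [-180.0, -0.5, -0.1]
ft_force: [0.8, 0.5, 0.1]
finger_gap: 85.6
```

```bash
python3 look.py 10
python3 - <<'E'
from h import *
s=snapshot("top"); im=s["pixels"][:,:,::-1][90:270,130:370]
cv2.imwrite("pics/t10.png",cv2.resize(im,(800,600),interpolation=cv2.INTER_CUBIC))
cv2.imwrite("pics/t10c.png",cv2.resize(s["pixels"][:,:,::-1][105:180,200:300],(800,600),interpolation=cv2.INTER_CUBIC))
s=snapshot("scene");
for n in ("beaker","vial","bottle","dish"):
  print(n,[(p["pixel"],p["score"]) for p in pinpoint("scene",n)][:2])
E
```

```text
11.6 [404.6  69.9 400.8] [-1.8e+02 -5.0e-01 -1.0e-01] [-0.6 -0.4  0. ]
beaker [([208.2, 212.2], 0.58), ([331.8, 222.7], 0.41)]
vial [([239.3, 248.6], 0.7)]
bottle [([377.6, 164.6], 0.83)]
dish [([342.2, 139.7], 0.59)]
```

View pics/t10.png

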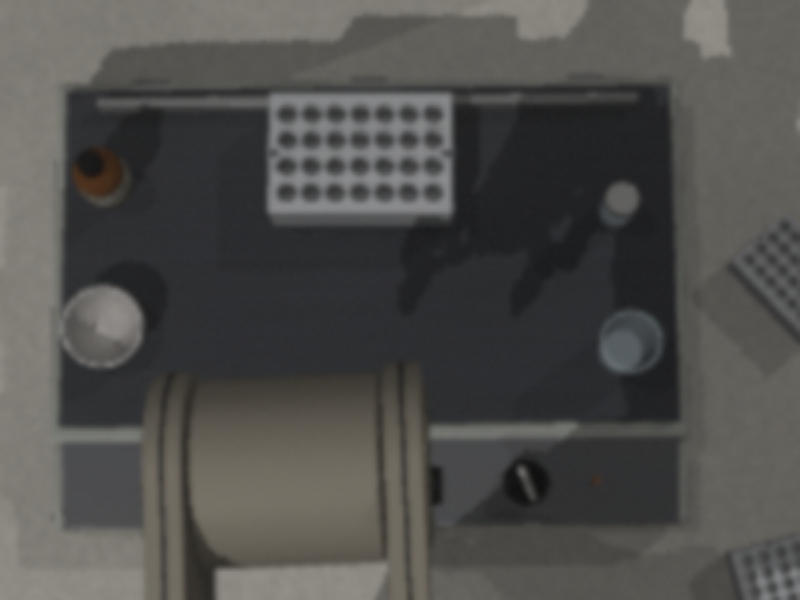

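View pics/t10c.png

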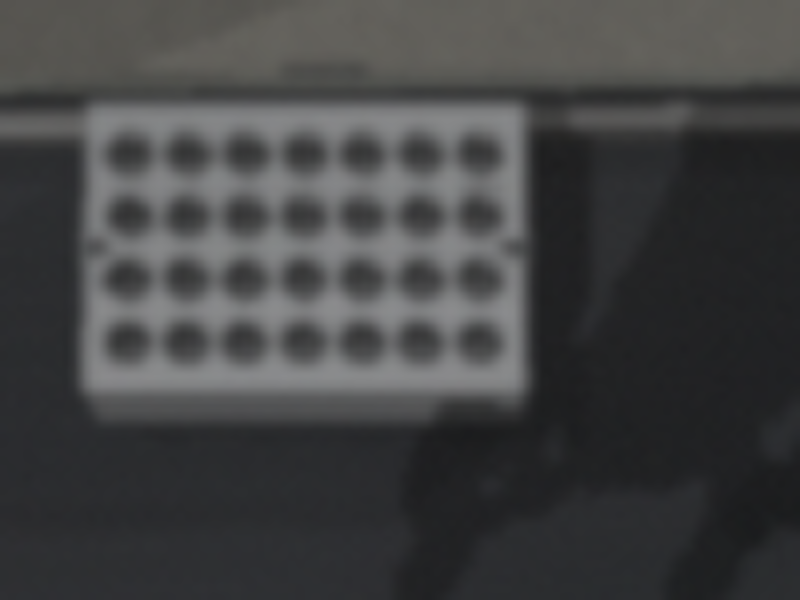

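View pics/s10.png

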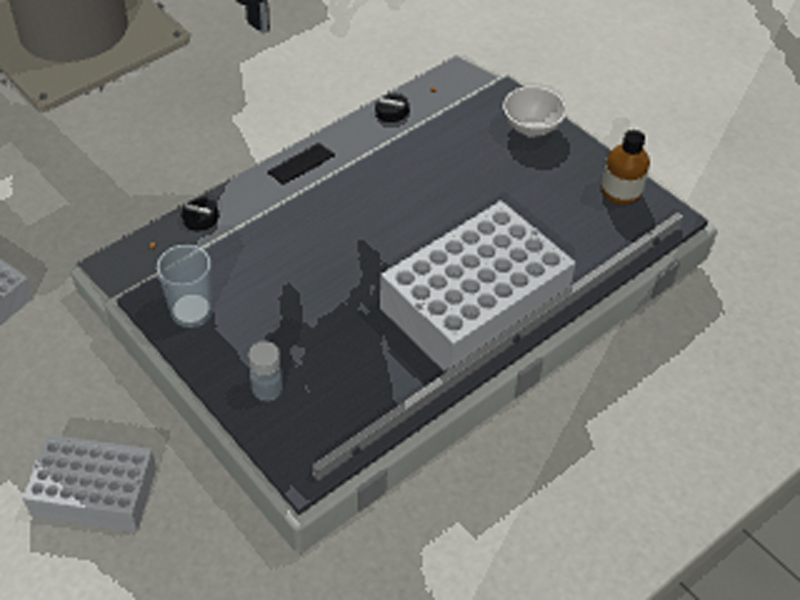

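Run:
```python
from h import *
s=snapshot("top"); g=cv2.GaussianBlur(cv2.cvtColor(s["pixels"],cv2.COLOR_RGB2GRAY),(3,3),0).astype(float)
def edge(cols,r0,r1,sign):   # subpixel row of strongest vertical gradient
    out=[]
    for c in cols:
        d=sign*np.diff(g[r0:r1,c]); k=int(np.argmax(d)); 
        if 0<k<len(d)-1:
            a,b,e=d[k-1],d[k],d[k+1]; k=k+0.5*(a-e)/(a-2*b+e)
        out.append((c,r0+k+.5))
    return np.array(out)
def lin(e,z):
    w=onplane(s,e,z)[:,:2]
    for _ in range(4):
        p=np.polyfit(w[:,1],w[:,0],1); r=w[:,0]-np.polyval(p,w[:,1]); w=w[np.abs(r)<2*r.std()+.05]
    return p,r.std(),len(w)
nf=lin(edge(range(214,262),148,158,-1),120)
bk=lin(edge(range(214,262),110,122,1),120)
rl=lin(edge(list(range(164,204)),116,127,-1),86); rr=lin(edge(list(range(272,318)),114,126,-1),86)
ra=lin(edge(list(range(164,204))+list(range(272,318)),115,127,-1),86)
pe=lin(edge(range(160,320),209,225,1),70)
for n,v in zip("near back railL railR railAll plate".split(),(nf,bk,rl,rr,ra,pe)):
    print(n,"slope deg",round(np.degrees(np.arctan(v[0][0])),2),"x at y=62:",round(np.polyval(v[0],62),1),"res",round(v[1],2),v[2])
```

```text
near slope deg 0.25 x at y=62: 633.0 res 0.25 41
back slope deg 0.02 x at y=62: 733.8 res 0.09 47
railL slope deg 0.01 x at y=62: 731.8 res 0.37 33
railR slope deg -1.41 x at y=62: 743.8 res 7.39 46
railAll slope deg -2.16 x at y=62: 738.2 res 5.59 86
plate slope deg 3.74 x at y=62: 476.6 res 5.06 134
```

Run:
```python
from h import *
i=cv2.cvtColor(cv2.imread("pics/top0.png"),cv2.COLOR_BGR2GRAY).astype(float)  # initial, 1.5x
s=snapshot("top")
W=[]
for c in range(245,478,2):
    d=-np.diff(cv2.GaussianBlur(i,(3,3),0)[174:192,c]); k=np.argmax(d); k=np.sum(np.arange(len(d))[max(0,k-2):k+3]*d[max(0,k-2):k+3])/d[max(0,k-2):k+3].sum()
    W.append(((c+.5)/1.5-.5,(174+k+1)/1.5-.5))
w=onplane(s,W,86)[:,:2]
m=np.ones(len(w),bool)
for _ in range(8):
    p=np.polyfit(w[m,1],w[m,0],1); r=w[:,0]-np.polyval(p,w[:,1]); m=np.abs(r)<max(.5,2*r[m].std())
print("rail slope deg",np.degrees(np.arctan(p[0])),"x at 62",np.polyval(p,62),m.sum(),r[m].std())
```

```text
rail slope deg -0.48745432093900715 x at 62 733.0493852795364 97 0.27770627809724585
```

Emit:
{"fn": "arm_command", "kwargs": {"plan": [{"jaw":1.0,"dx":45,"dy":2,"dz":0,"wx":0,"wy":0,"wz":0},{"jaw":1.0,"dx":90,"dy":4,"dz":0,"wx":0,"wy":0,"wz":0},{"jaw":1.0,"dx":135,"dy":6,"dz":0,"wx":0,"wy":0,"wz":0},{"jaw":1.0,"dx":175,"dy":8,"dz":10,"wx":0,"wy":0,"wz":0},{"jaw":1.0,"dx":185,"dy":8,"dz":50,"wx":0,"wy":0,"wz":0},{"jaw":1.0,"dx":185,"dy":8,"dz":95,"wx":0,"wy":0,"wz":0},{"jaw":1.0,"dx":185,"dy":8,"dz":125,"wx":0,"wy":0,"wz":0},{"jaw":1.0,"dx":185,"dy":8,"dz":138,"wx":0,"wy":0,"wz":0},{"jaw":1.0,"dx":185,"dy":8,"dz":138,"wx":0,"wy":0,"wz":0}]}}

```text
time: 12.9
tool_pos: [589.9, 61.3, 256.7]
tcp_rot: [180.0, 0.3, -0.1]
ft_force: [-0.3, 0.1, 0.8]
finger_gap: -0.2
```

Emit:
{"fn": "arm_command", "kwargs": {"plan": [{"jaw":1.0,"dx":8,"dy":0,"dz":0,"wx":0,"wy":0,"wz":0},{"jaw":1.0,"dx":15,"dy":0,"dz":0,"wx":0,"wy":0,"wz":0},{"jaw":1.0,"dx":21,"dy":0,"dz":0,"wx":0,"wy":0,"wz":0},{"jaw":1.0,"dx":25,"dy":0,"dz":0,"wx":0,"wy":0,"wz":0},{"jaw":1.0,"dx":28,"dy":0,"dz":0,"wx":0,"wy":0,"wz":0},{"jaw":1.0,"dx":30,"dy":0,"dz":0,"wx":0,"wy":0,"wz":0},{"jaw":1.0,"dx":30,"dy":0,"dz":0,"wx":0,"wy":0,"wz":0}]}}

```text
time: 13.6
tool_pos: [620.9, 61.3, 259.7]
tcp_rot: [180.0, 0.0, -0.1]
ft_force: [0.2, -0.0, -0.7]
finger_gap: 0.1
```

Emit:
{"fn": "arm_command", "kwargs": {"plan": [{"jaw":1.0,"dx":1,"dy":0,"dz":0,"wx":0,"wy":0,"wz":0},{"jaw":1.0,"dx":2,"dy":0,"dz":0,"wx":0,"wy":0,"wz":0},{"jaw":1.0,"dx":2,"dy":0,"dz":0,"wx":0,"wy":0,"wz":0}]}}

```text
time: 13.9
tool_pos: [622.5, 61.3, 259.6]
tcp_rot: [-180.0, 0.0, -0.1]
ft_force: [-2.3, -0.3, 0.5]
finger_gap: -0.1
```

Emit:
{"fn": "arm_command", "kwargs": {"plan": [{"jaw":1.0,"dx":1,"dy":0,"dz":0,"wx":0,"wy":0,"wz":0},{"jaw":1.0,"dx":1,"dy":0,"dz":0,"wx":0,"wy":0,"wz":0}]}}

```text
time: 14.1
tool_pos: [622.9, 61.4, 259.5]
tcp_rot: [180.0, 0.2, -0.1]
ft_force: [-8.8, -0.8, 5.6]
finger_gap: -0.4
```

Emit:
{"fn": "arm_command", "kwargs": {"plan": [{"jaw":1.0,"dx":1,"dy":0,"dz":0,"wx":0,"wy":0,"wz":0},{"jaw":1.0,"dx":2,"dy":0,"dz":0,"wx":0,"wy":0,"wz":0},{"jaw":1.0,"dx":2,"dy":0,"dz":0,"wx":0,"wy":0,"wz":0}]}}

```text
time: 14.4
tool_pos: [623.6, 61.4, 259.5]
tcp_rot: [180.0, 0.4, -0.1]
ft_force: [-21.1, -0.4, 14.0]
finger_gap: 0.0
```

Emit:
{"fn": "arm_command", "kwargs": {"plan": [{"jaw":1.0,"dx":1,"dy":0,"dz":0,"wx":0,"wy":0,"wz":0},{"jaw":1.0,"dx":1,"dy":0,"dz":0,"wx":0,"wy":0,"wz":0}]}}

```text
time: 14.6
tool_pos: [624.1, 61.3, 259.5]
tcp_rot: [180.0, 0.6, -0.1]
ft_force: [-27.1, -1.9, 18.7]
finger_gap: -0.4
```

Emit:
{"fn": "arm_command", "kwargs": {"plan": [{"jaw":1.0,"dx":-3,"dy":0,"dz":0,"wx":0,"wy":0,"wz":0},{"jaw":1.0,"dx":-6,"dy":0,"dz":0,"wx":0,"wy":0,"wz":0},{"jaw":1.0,"dx":-15,"dy":0,"dz":0,"wx":0,"wy":0,"wz":0},{"jaw":1.0,"dx":-40,"dy":0,"dz":0,"wx":0,"wy":0,"wz":0},{"jaw":1.0,"dx":-60,"dy":0,"dz":-40,"wx":0,"wy":0,"wz":0},{"jaw":1.0,"dx":-90,"dy":0,"dz":-80,"wx":0,"wy":0,"wz":0},{"jaw":1.0,"dx":-130,"dy":0,"dz":-110,"wx":0,"wy":0,"wz":0},{"jaw":1.0,"dx":-175,"dy":0,"dz":-130,"wx":0,"wy":0,"wz":0},{"jaw":1.0,"dx":-220,"dy":0,"dz":-140,"wx":0,"wy":0,"wz":0},{"jaw":1.0,"dx":-220,"dy":0,"dz":-140,"wx":0,"wy":0,"wz":0}]}}

```text
time: 15.6
tool_pos: [403.0, 62.0, 402.1]
tcp_rot: [-180.0, -0.3, -0.1]
ft_force: [0.1, 0.6, 0.4]
finger_gap: 0.0
```

```bash
python3 look.py 11
python3 - <<'E'
from h import *
s=snapshot("top"); g=cv2.cvtColor(s["pixels"],cv2.COLOR_RGB2GRAY)
cv2.imwrite("pics/t11.png",cv2.resize(s["pixels"][:,:,::-1][90:210,140:340],(800,480),interpolation=cv2.INTER_CUBIC))
# same edges, centroid method on 1.5x like the rail measurement
i=cv2.GaussianBlur(cv2.resize(g,(768,576),interpolation=cv2.INTER_CUBIC).astype(float),(3,3),0)
def line(cols,r0,r1,sg,z):
    W=[]
    for c in cols:
        d=sg*np.diff(i[r0:r1,c]); k=np.argmax(d); a,b=max(0,k-2),k+3
        k=np.sum(np.arange(len(d))[a:b]*d[a:b])/d[a:b].sum(); W.append(((c+.5)/1.5-.5,(r0+k+1)/1.5-.5))
    w=onplane(s,W,z)[:,:2]; m=np.ones(len(w),bool)
    for _ in range(8):
        p=np.polyfit(w[m,1],w[m,0],1); r=w[:,0]-np.polyval(p,w[:,1]); m=np.abs(r)<max(.4,2*r[m].std())
    return np.degrees(np.arctan(p[0])).round(2),np.polyval(p,62).round(1),m.sum(),r[m].std().round(2)
print("block back",line(range(320,394),168,183,1,120)); print("block near",line(range(322,392),222,236,-1,120))
E
```

```text
15.65 [404.9  62.  401.3] [-1.8e+02 -3.0e-01 -1.0e-01] [ 0.5  0.3 -1. ]
block back (np.float64(-0.01), np.float64(733.8), np.int64(74), np.float64(0.07))
block near (np.float64(-0.1), np.float64(633.3), np.int64(61), np.float64(0.09))
```

View pics/t11.png

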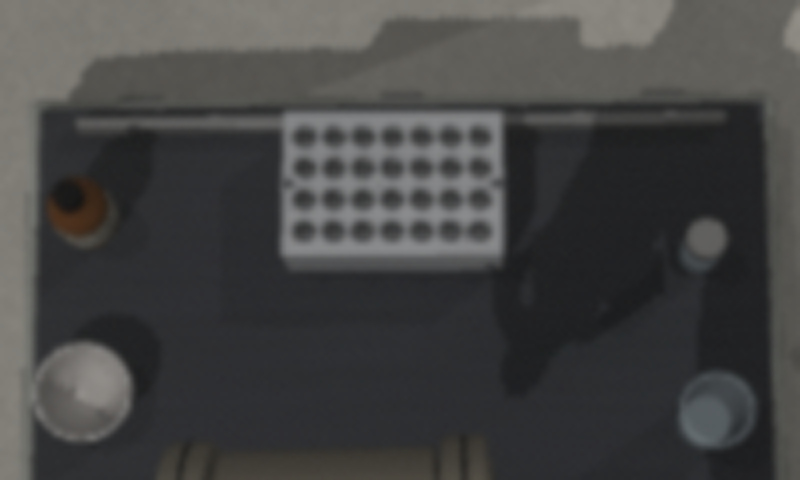

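View pics/s11.png

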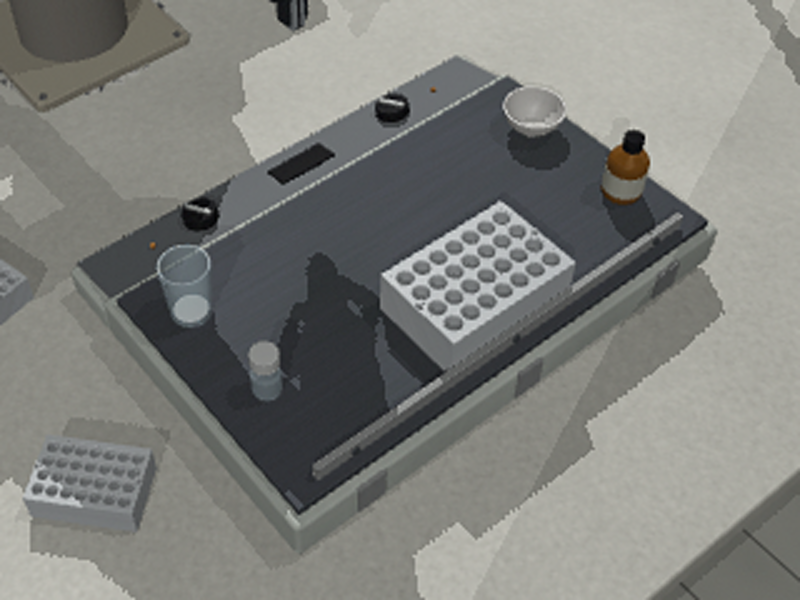

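Run:
```python
from bench import *
print(hand_in())
```

```text
the job is handed in; nothing more can be done
None
```

I pushed the large vial block round on the plate until a long side lay against the stop rail, then backed the arm off and handed in. `hand_in` gives no verdict, so the result below rests on my own checks. The job took about 16 s of the 72 s allowed.

- **Pushing:** I used closed fingers at the near end of the right long side, then two open fingers to square the block up. A final central push with closed fingers seated it; force rose to 27 N over about 1 mm, as against a solid stop.
- **Block position:** In the last top picture its near face was at x ≈ 633 mm and its back edge at ≈ 734 mm. The rail face measured 732–733 mm, which is touching within the 2 mm calibration. The block's middle is within a few millimetres of the rail's middle along y.
- **Angle (checks disagree slightly):** The block's edges measured about −0.1 to 0.0°. The rail measured −0.5° in the first picture and about 0° on its left part later. The difference of at most about 0.5° is under one pixel across the block and inside the 1.4° limit. An automatic rail fit on the shadowed right half picked wrong edges, so I ignored it.
- **Glassware:** The network's positions before and after agreed to about 1 pixel for the beaker, bottle and dish, and about 3 pixels (roughly 5 mm) for the vial. No finger came near any of it, and the pictures show everything upright and unmoved.

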